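# Lock the juicer's service cover

### The job

The service cover on the sloping front of the juicer stands ajar on its springy seal. Take the flat screwdriver out of the tool rack, seat its blade in the slot of the cover's quarter-turn latch, press the cover fully shut with it and, keeping the blade in the slot, turn the latch clockwise as far as it goes, so that the cover stays shut. Then stand the screwdriver back in its hole in the rack, and leave all the other things where they are.

Things in the scene. Friction and masses are not known exactly. Their poses are not given: they have to be found in the camera images.
- juicer: Juicer, a fixed stainless machine: motor housing 220 mm deep, 240 long, 200 high, a juicing barrel and funnel (295 mm up) beyond its own -y end, a tub under it. Origin on the table under the housing's centre, z up, own -x faces the robot. The front slopes: its normal leans 35 degrees from vertical towards own -x; the slope's lower edge is 110 mm in front of the origin, 85 mm up.
- cover_hinge (a point): Point on the hinge axis (own y) along the cover's upper edge, at half its width. The cover is a steel plate 150 mm (down the slope) x 172 x 4 mm. Axes swing with the cover: x up the slope, z straight out of the cover. The latch's axis crosses the cover 125 mm down the slope from this point.
- cover (a joint): Opening angle of the cover, rad. 0 is fully shut (a hard stop); a springy seal holds it ajar at about 0.075 when free (the latch then stands about 9 mm out), and pressing it shut at the latch takes about 5 N. It cannot open beyond 0.15.
- latch_slot (a point): Centre of the slot's floor in the latch's head, level with the cover's outer face. The head is a plain steel disc 32 mm across, standing 6 mm out of the cover inside a ring 43 mm across, 7 mm high. z straight out of the cover (the driver's axis goes along it), y along the slot, x across it. Slot 24 mm long with closed ends, 5.5 mm wide, 6 mm deep, edges bevelled 1.5 mm.
- latch (a joint): Angle of the latch, rad, growing clockwise seen from outside. Starts unlocked at 0.15 to 0.45; stops at 0 (slot level, across the slope) and 1.571 (slot pointing up the slope: locked). Turning takes about 0.08 N m. Its hidden tongue goes behind the frame only while the cover is pressed within 2 mm of shut; locked, it holds the cover, which may spring back about 0.02 rad.
- driver: Flat screwdriver, 150 mm, 0.16 kg, upright in the rack, blade down, its origin then 18 mm above the table. Origin: middle of the blade's tip; z from tip to handle, y along the blade's width, x its thickness. Blade 18 mm wide, 3 thick, 14 long; shank 10 mm thick; square guard 38 mm wide at 70 to 77 mm, resting on the rack; black square handle 28 x 28 mm, flats square to x and y, from 77 to 150 mm.
- rack: Tool rack, fixed: a steel top plate 70 mm by 250 mm, upper face 88 mm above the table, with three round holes of 27 mm in a row along its own y, 80 mm apart. Origin: under its centre, on the table. A base plate, 5 mm thick, lies below.
- rack_hole0 (a point): Centre of the first hole at the plate's upper face (own y = -80 mm).
- rack_hole1 (a point): Centre of the middle hole at the plate's upper face.
- rack_hole2 (a point): Centre of the third hole at the plate's upper face (own y = +80 mm).
- cross_driver: Cross-point screwdriver with a round, bulged black handle up to 31 mm thick, 158 mm long, standing in another hole of the rack. To be left alone.
- brush: Cleaning brush with a grey bristle head on top, 141 mm long, standing in another hole of the rack. To be left alone.
- spare_tub: Bluish tub 130 x 180 x 75 mm near the rack. To be left alone.
- bowl: Steel bowl, 170 mm across, 65 mm high. To be left alone.
- bottle: Green bottle, 64 mm across, 170 mm high. To be left alone.
- pusher: White pusher for the funnel, standing, 52 mm across, 132 mm high. To be left alone.
- end_cap: Steel barrel cap, an open cup 74 mm across, 30 mm high, before the juicer. To be left alone.
Mind the look-alikes: they are no part of the job. Leave any yellow look-alike of the driver alone.

How it is judged:
By the outcome, as a careful person would: the job done as asked, in the order asked, and still so for the second after the job is handed in, with the robot touching nothing.
It also fails if it takes over 58 s, if anything falls off the work surface, if the arm or the gripper's body presses on something with over 40 N, if the wrist force passes 120 N, or if a joint passes its speed limit or range.

### The arm

A 7-joint arm with a two-finger parallel gripper is mounted at the origin on the work surface. World frame = base frame: x ahead of the robot, y to its left, z up, the work surface at z = 0. Lengths are in m, angles in rad, forces in N, time in s.
With the tool pointing down it reaches from about 0.425 to 0.875 m from the base axis. Payload 4.7 kg.
Tool frame: the origin (TCP) lies between the finger pads; the fingertips stand 14 mm ahead of it and the grasp point (between the pads) lies 5 mm behind it; z points along the fingers, y is the line along which they close (so a half turn about z gives the same grasp; the last joint's range is limited). The gripper opens to 87 mm and grips with 3 to 60 N. Pads are 19 mm wide; open, the fingers measure 117 mm over their backs; the gripper's body (75 mm by 190 mm) begins 51 mm behind the grasp point.
Start: joints at [-1.18, 0.321, -0.07, 1.45, 0.023, 1.371, -0.057], TCP at [0.239, 0.604, 0.237] pointing down, gripper open.
Joint ranges: [-2.86, 2.86], [-0.3, 2.09], [-1.38, 1.24], [0.06, 2.45], [-1.56, 4.7], [0.09, 2.05], [-2.69, 2.69]. Speed limits (rad/s): [2.57, 2.57, 3.14, 3.14, 3.14, 3.14, 3.14].

### API

Orientations are given as a rotation vector (axis times angle).
In Python, from bench import ctrl gives the robot as it stands.
- The arm moves only by the tool step_arm, never from a script. Its argument "commands" is a list of rows, each an object with "travel": the shift along the tool's x, y, z in m, a list of three; "turn": the turn, a rotation vector about the tool's x, y, z in degrees, a list of three. A call has 1 to 5 rows; each row is the pose to reach, as a shift and turn from the pose commanded when the call began, along the tool's axes at that moment; what a row does not reach only later rows make up. A row lasts 1/10 s, in which the tool goes at most 50 mm and 8.59 degrees, less where a joint would pass 70% of its speed; a pose out of reach is approached as far as the arm can. A call with a gripper value outside its range is refused whole. "gripper" is the opening, from 0 (shut) to 1 (fully open), set as the call begins (left out, the last holds). The fingers move at their own pace and stop on an object; "force" is the grip in N (left out, the last holds). Time passes only in rows, so rows that repeat a pose let the fingers close. It gives the time, the measured TCP pose, the force, the opening and the grip force at its end, in the units of the state.
- ctrl.get_state(): the state, without advancing time (a new reading comes with each control period).
- ctrl.get_image(name): name is "side" or "top" or "wrist"; returns the picture (400x640x3 uint8, red, green, blue); there is no depth.
- ctrl.camera_model(name): a dict with "fx", "fy", "cx", "cy" (pixels), "R" (3x3) and "t" (3): a world point X has camera coordinates R X + t; the wrist camera has in their place "T_tool_cam" (4x4, takes a point from camera to tool coordinates, whose origin is the TCP and whose axes are the flange's). Camera axes: x right, y down, z forward; pixel columns grow to the right and rows downward; lengths in m; the calibration is good to about 2 mm. A picture is of the moment at which its call begins: read the wrist's pose just before it. camera_model takes no time and is no camera call.
- ctrl.close_job(): hands the job in; it is judged then, once.
The state is a dict: "time": time; "joint_positions": joint angles; "qd": joint speeds; "joint_torque": joint torques, N m; "position": TCP position; "tool_rot": TCP orientation; "ft_force": force on the tool from outside, world axes, zero at the start; "torque": the same for the moment, N m; "grip_width": opening from 0.0 (shut) to 1.0 (fully open); "grip_force": force on a finger pad.
Only numpy, scipy, OpenCV 4.12 (cv2) and the standard library are available. Lean on these libraries where they do the work, as an engineer would, in place of code of your own. Each camera call takes 0.05 s, during which the arm holds its last target. There are 200 camera calls.

## Working session

There is one attempt and no reset: what is moved stays moved. The work goes in short steps, Python scripts to look and compute and a tool call to move; the robot and the scene stay as the last step left them, time stands still between calls to the robot, and variables do not carry over. Pictures are saved under pics/ and viewed, at most 10 in all, crops included, and the job is handed in when it is done.

Besides the shell and the picture viewer there is one more tool, called as name([rows], argument=value, ...), one row to a line, values as JSON. step_arm: Moves the arm, as the interface text tells. Its arguments: {"type":"object","properties":{"commands":{"type":"array"},"gripper":{"type":"number"},"force":{"type":"number"}},"required":["commands"]}

```bash
mkdir -p pics; ls
python3 - <<'E'
from bench import ctrl
import cv2,numpy as np
s=ctrl.get_state();print(s)
ims=[]
for n in("side","top","wrist"):
    im=ctrl.get_image(n)[:,:,::-1];cv2.imwrite(f"pics/{n}0.png",im);m=ctrl.camera_model(n);print(n,m)
a=[cv2.imread(f"pics/{n}0.png") for n in("side","top")]
cv2.imwrite("pics/a.png",np.vstack([cv2.resize(x,(480,300)) for x in a]))
E
```

```text
pics
{'time': 0.0, 'joint_positions': array([-1.17987952,  0.32182471, -0.07010495,  1.45170973,  0.02260924,
        1.37078042, -0.05689512]), 'qd': array([0.00108047, 0.0003281 , 0.00123317, 0.00056828, 0.00042342,
       0.00142867, 0.0008169 ]), 'joint_torque': array([ 3.63611298e-04, -4.91290569e+01, -4.03707353e-01, -3.12532532e+01,
       -6.38120086e-02,  4.37305472e-02,  1.70811836e-04]), 'position': array([0.23901432, 0.6038814 , 0.2354431 ]), 'tool_rot': array([-5.88269194e-01, -3.08575614e+00,  3.01088408e-03]), 'ft_force': array([-0.14312328, -0.49141333, -0.39804698]), 'torque': array([-0.00117987,  0.00834731,  0.01184727]), 'grip_force': 0.0, 'grip_width': 0.9983454463710314}
side {'fx': 485.56536139129753, 'fy': 485.56536139129753, 'cx': 312.5711554255405, 'cy': 191.09146446995763, 'R': array([[-0.97787606, -0.2082458 , -0.01980155],
       [-0.11330439,  0.60685688, -0.78669361],
       [ 0.17584235, -0.76704525, -0.61702598]]), 't': array([0.48426543, 0.15557219, 1.31919713])}
top {'fx': 488.3766749630011, 'fy': 488.3766749630011, 'cx': 312.2596523912168, 'cy': 202.96750495279088, 'R': array([[-0.00659412, -0.99997652, -0.00186412],
       [-0.99826237,  0.00669195, -0.05854452],
       [ 0.05855562,  0.00147483, -0.99828306]]), 't': array([0.02177035, 0.521434  , 1.43932096])}
wrist {'fx': 291.998062437258, 'fy': 291.998062437258, 'cx': 319.20371476076576, 'cy': 197.89174543681085, 'T_tool_cam': array([[ 2.10596365e-04, -9.61745523e-01, -2.73944347e-01,
         7.40351485e-02],
       [ 9.99999944e-01,  1.31688776e-04,  3.06431813e-04,
         1.17186288e-03],
       [-2.58634028e-04, -2.73944397e-01,  9.61745497e-01,
        -1.47695766e-01],
       [ 0.00000000e+00,  0.00000000e+00,  0.00000000e+00,
         1.00000000e+00]])}
```

View pics/top0.png

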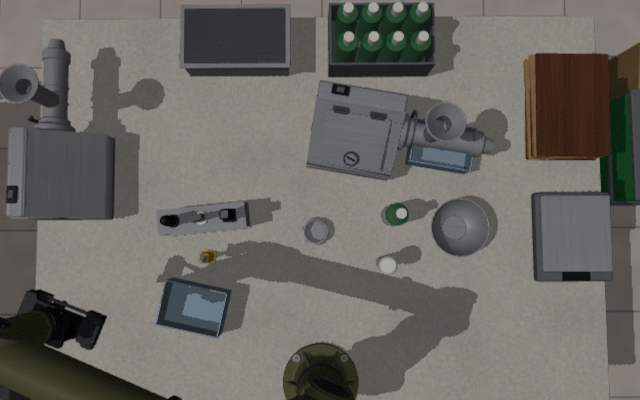

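View pics/side0.png

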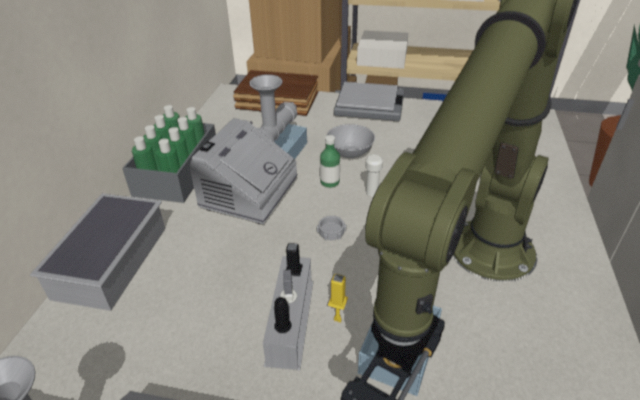

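The top view shows the juicer with its latch at about (351,158). The rack's tools are at (169,220), (200,217) and (229,213). The side view shows the bulged handle at (282,315), the brush at (288,285), a square black handle at (293,258), and the yellow look-alike at (338,295). The square handle, top (229,213), fits the description, so I'll confirm it in an enlarged crop.

```bash
cat > h.py <<'E'
import numpy as np,cv2
from bench import ctrl
from scipy.spatial.transform import Rotation as Ro
def cam(n,s=None):
    m=ctrl.camera_model(n);K=np.array([[m['fx'],0,m['cx']],[0,m['fy'],m['cy']],[0,0,1]])
    if n=='wrist':
        T=np.eye(4);T[:3,:3]=Ro.from_rotvec(s['tool_rot']).as_matrix();T[:3,3]=s['position'];W=T@m['T_tool_cam'];return K,W[:3,:3],W[:3,3]
    return K,m['R'].T,-m['R'].T@m['t']
def ray(c,p):
    K,R,o=c;d=R@np.linalg.inv(K)@[p[0],p[1],1];return o,d/np.linalg.norm(d)
def onz(c,p,z):
    o,d=ray(c,p);return o+d*(z-o[2])/d[2]
def tri(rs):
    A=sum(np.eye(3)-np.outer(d,d) for o,d in rs);b=sum((np.eye(3)-np.outer(d,d))@o for o,d in rs);return np.linalg.solve(A,b)
def proj(c,X):
    K,R,o=c;q=K@R.T@(np.array(X)-o);return q[:2]/q[2]
E
python3 - <<'E'
from h import *
t=cv2.imread("pics/top0.png");s=cv2.imread("pics/side0.png")
z=lambda im,x,y,w,h,k:cv2.resize(im[y:y+h,x:x+w],None,fx=k,fy=k,interpolation=cv2.INTER_CUBIC)
A=z(t,150,195,110,48,4);B=z(t,300,75,110,110,4)[:,:440];C=z(s,190,110,110,100,4)[:, :360];D=z(s,255,235,90,100,4)
out=np.zeros((600,800,3),np.uint8);out[:192,:440]=A
out[192:192+400,:440]=B[40:440];out[:400//1,440:800]=D[:400,:360]
out[400:600,440:800]=z(s,240,145,60,50,4)[:200,:240].repeat(1,1) if 0 else cv2.resize(s[145:195,230:320],(360,200),interpolation=cv2.INTER_CUBIC)
cv2.imwrite("pics/c1.png",out)
ct=cam("top");cs=cam("side")
print("driver handle top",onz(ct,(229,213),.168))
print("latch",tri([ray(ct,(351,158)),ray(cs,(271,168))]))
E
```

```text
driver handle top [0.48733559 0.23996161 0.168     ]
latch [ 0.638165   -0.09042203  0.12237063]
```

View pics/c1.png

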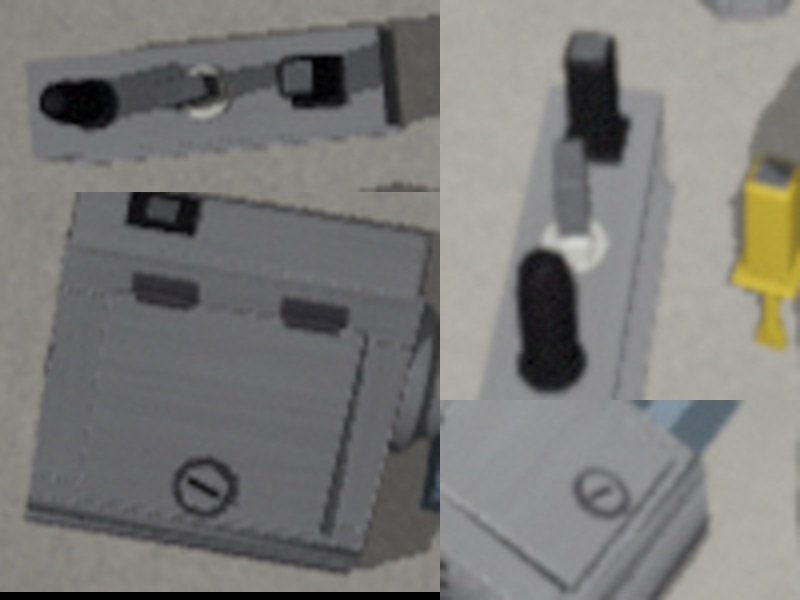

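The square black handle with its square guard at top (225,214) is the flat driver. The bulged round one (168,220) is the cross driver, the middle one is the brush, and the yellow one is the decoy. The latch ring is at top (351,157), with its slot running from upper left to lower right.

```bash
cat >> h.py <<'E'
def delta(R,p,s=None):
    s=s or ctrl.get_state();R0=Ro.from_rotvec(s['tool_rot'])
    return np.round((R0.inv().apply(np.array(p)-s['position']))*1000,1),np.round((R0.inv()*R).as_rotvec(degrees=True),2)
def down(az): # tool z down, tool y at azimuth az (deg)
    a=np.radians(az);y=np.array([np.cos(a),np.sin(a),0]);z=np.array([0,0,-1.]);return Ro.from_matrix(np.c_[np.cross(y,z),y,z])
E
python3 - <<'E'
from h import *
ct=cam("top");cs=cam("side")
P=onz(ct,(224.5,214),.168);print(P)
print("side chk",proj(cs,P), "expect", (255+593/4-440/4,235+43/4))
print("latch", tri([ray(ct,(300+205/4,75+(488-192+40)/4)),ray(cs,(230+602-602+ (602-440)/4,145+(493-400)/4))]))
for e in [(28,515),(350,567)]: print("front low edge",onz(ct,(300+e[0]/4,75+(e[1]-152)/4),.085))
d=delta(down(5.8),[P[0],P[1],.235]);print(d)
E
```

```text
[0.48475136 0.25193798 0.168     ]
side chk [292.59970193 244.30432149] expect (293.25, 245.75)
latch [ 0.63764301 -0.09070046  0.1211602 ]
front low edge [0.6237653  0.03248051 0.085     ]
front low edge [ 0.58501089 -0.19615531  0.085     ]
(array([-358. , -237. ,    1.1]), array([-7.000e-02,  5.000e-02,  6.262e+01]))
```

step_arm([
  {"travel":[-0.036,-0.024,0],"turn":[0,0,6.3]},
  {"travel":[-0.072,-0.048,0],"turn":[0,0,12.5]},
  {"travel":[-0.107,-0.071,0],"turn":[0,0,18.8]},
  {"travel":[-0.143,-0.095,0],"turn":[0,0,25]},
  {"travel":[-0.179,-0.118,0],"turn":[0,0,31.3]},
], gripper=0.8)

```text
time: 0.65
position: [0.3629, 0.4271, 0.2363]
tool_rot: [-1.405, -2.81, 0.0]
ft_force: [0.6, 0.3, 0.6]
grip_width: 0.808
grip_force: 0.0
```

step_arm([
  {"travel":[-0.043,-0.002,0],"turn":[0,0,6.3]},
  {"travel":[-0.086,-0.004,0],"turn":[0,0,12.5]},
  {"travel":[-0.129,-0.006,0],"turn":[0,0,18.8]},
  {"travel":[-0.172,-0.007,0],"turn":[0,0,25]},
  {"travel":[-0.215,-0.009,0],"turn":[0,0,31.3]},
])

```text
time: 1.15
position: [0.4854, 0.2504, 0.2365]
tool_rot: [-2.111, -2.327, -0.0]
ft_force: [1.0, -0.4, -0.6]
grip_width: 0.803
grip_force: 0.0
```

step_arm([
  {"travel":[0,0,0],"turn":[0,0,0]},
  {"travel":[0,0,0],"turn":[0,0,0]},
])

```text
time: 1.35
position: [0.4852, 0.2508, 0.2364]
tool_rot: [-2.108, -2.328, 0.0]
ft_force: [0.5, 0.2, 1.0]
grip_width: 0.796
grip_force: 0.0
```

Run:
```python
from h import *
s=ctrl.get_state();print(s['time'],s['position'],s['tool_rot'],s['joint_positions'])
im=ctrl.get_image("wrist")[:,:,::-1];cv2.imwrite("pics/w1.png",im)
print(proj(cam('wrist',s),[.4848,.2519,.168]))
```

```text
1.35 [0.48516453 0.25084436 0.23639887] [-2.10839436e+00 -2.32844293e+00  2.49823548e-04] [-0.79823662  0.09780569  0.29281956  1.72186464 -0.02940963  1.32644793
 -0.40050303]
[317.01331561 213.94790298]
```

View pics/w1.png

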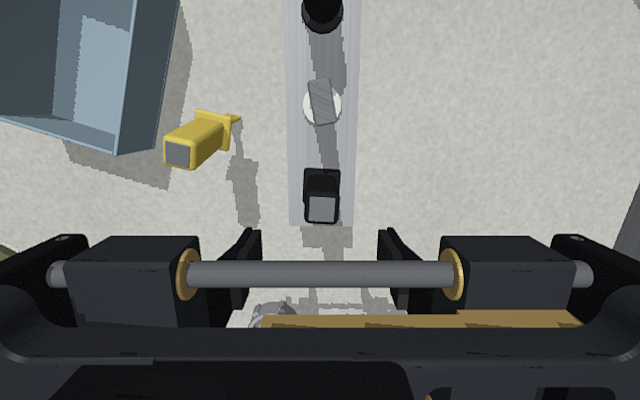

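The wrist view shows the driver's grey handle top at about (321,208), close to the predicted (317,214). The guard lies nearly in line with the rack, and the brush and cross driver are behind it.

Run:
```python
from h import *
s=ctrl.get_state();im=cv2.imread("pics/w1.png");g=cv2.cvtColor(im,cv2.COLOR_BGR2GRAY)
m=((g>85)&(g<190)).astype(np.uint8)[193:225,305:338]
n,l,st,ce=cv2.connectedComponentsWithStats(m);k=l[15,16];
c=np.argwhere(l==k)[:,::-1].astype(np.float32)
r=cv2.minAreaRect(c);print(r,st[k]);p=np.array(r[0])+[305,193]
c=cam('wrist',s);P=onz(c,p,.168);print(p,P)
b=cv2.boxPoints(r)+[305,193];Q=np.array([onz(c,x,.168) for x in b]);e=np.diff(Q,axis=0)[:,:2];print(np.linalg.norm(e,axis=1)*1e3,np.degrees(np.arctan2(e[:,1],e[:,0])))
print(delta(down(5.8),[P[0],P[1],.133]))
```

```text
((16.562257766723633, 16.003890991210938), (24.951316833496094, 24.639423370361328), 3.5763344764709473) [  4   3  26  26 607]
[321.56225777 209.00389099] [0.48701888 0.25792418 0.168     ]
[20.11644787 19.17641326 20.14989072] [ 91.91793648   2.16117684 -86.74613016]
(array([  5.1,   3.3, 103.3]), array([-0.04, -0.03,  0.05]))
```

step_arm([
  {"travel":[0.005,0.003,0.02],"turn":[0,0,3]},
  {"travel":[0.005,0.003,0.05],"turn":[0,0,3]},
  {"travel":[0.005,0.003,0.085],"turn":[0,0,3]},
  {"travel":[0.005,0.003,0.112],"turn":[0,0,3]},
  {"travel":[0.005,0.003,0.112],"turn":[0,0,3]},
])

```text
time: 1.9
position: [0.4833, 0.2575, 0.1204]
tool_rot: [-2.16, -2.278, 0.013]
ft_force: [-1.0, -0.8, 0.1]
grip_width: 0.796
grip_force: 0.0
```

step_arm([
  {"travel":[0,0,0]},
  {"travel":[0,0,0]},
  {"travel":[0,0,0]},
  {"travel":[0,0,0]},
  {"travel":[0,0,0]},
], gripper=0.1, force=50)

```text
$.commands[0]: bad value
```

step_arm([
  {"travel":[0,0,0]},
  {"travel":[0,0,0]},
  {"travel":[0,0,0]},
])

```text
$.commands[0]: bad value
```

step_arm([
  {"travel":[0,0,0],"turn":[0,0,0]},
  {"travel":[0,0,0],"turn":[0,0,0]},
  {"travel":[0,0,0],"turn":[0,0,0]},
  {"travel":[0,0,0],"turn":[0,0,0]},
  {"travel":[0,0,0],"turn":[0,0,0]},
], gripper=0.1, force=50)

```text
time: 2.4
position: [0.4876, 0.2574, 0.1254]
tool_rot: [2.166, 2.275, 0.002]
ft_force: [-0.1, 0.6, 0.1]
grip_width: 0.432
grip_force: 0.0
```

step_arm([
  {"travel":[0,0,0],"turn":[0,0,0]},
  {"travel":[0,0,0],"turn":[0,0,0]},
  {"travel":[0,0,0],"turn":[0,0,0]},
])

```text
time: 2.7
position: [0.4873, 0.2572, 0.1249]
tool_rot: [-2.166, -2.275, -0.0]
ft_force: [-0.5, -1.1, 2.7]
grip_width: 0.316
grip_force: 50.0
```

step_arm([
  {"travel":[0,0,-0.015],"turn":[0,0,0]},
  {"travel":[0,0,-0.05],"turn":[0,0,0]},
  {"travel":[0,0,-0.1],"turn":[0,0,0]},
  {"travel":[0,0,-0.15],"turn":[0,0,0]},
  {"travel":[0,0,-0.2],"turn":[0,0,0]},
])

```text
time: 3.2
position: [0.4868, 0.2568, 0.3272]
tool_rot: [2.166, 2.275, 0.001]
ft_force: [0.9, 1.0, -1.4]
grip_width: 0.319
grip_force: 50.0
```

step_arm([
  {"travel":[0,0,0],"turn":[0,0,0]},
  {"travel":[0,0,0],"turn":[0,0,0]},
])

```text
time: 3.4
position: [0.4876, 0.2573, 0.3262]
tool_rot: [2.166, 2.275, 0.005]
ft_force: [-0.8, -0.2, -3.1]
grip_width: 0.319
grip_force: 50.0
```

```bash
cat >> h.py <<'E'
def pose(psi,lean,spin):
    # tool z into the slope (normal leaning `lean` deg toward juicer -x, yaw psi); spin deg about tool z from tool x = juicer +y
    J=Ro.from_euler('z',psi,degrees=True);l=np.radians(lean)
    z=np.array([np.sin(l),0,-np.cos(l)]);x=np.array([0,1.,0]);R=J*Ro.from_matrix(np.c_[x,np.cross(z,x),z])
    return R*Ro.from_euler('z',spin,degrees=True)
E
python3 - <<'E'
from h import *
s=ctrl.get_state();print(s['time'],s['position'],s['joint_positions'])
im=ctrl.get_image("wrist")[:,:,::-1];cv2.imwrite("pics/w2.png",im);
cv2.imwrite("pics/w2c.png",cv2.resize(im[100:300,220:420],None,fx=3,fy=3,interpolation=cv2.INTER_CUBIC))
R=Ro.from_rotvec(s['tool_rot']);c=cam('wrist',s);print("tip px",proj(c,s['position']+R.apply([0,0,.107])))
J=pose(-9.6,33,0);n=-J.as_matrix()[:,2];print(n)
print(delta(J,np.array([.638,-.091,.121])+n*.167))
E
```

```text
3.4 [0.48764867 0.25730426 0.3262159 ] [-0.81059812  0.07528276  0.29632979  1.56765811 -0.0223414   1.49898311
 -0.46458579]
tip px [317.61229284 201.28717894]
[-0.53701193  0.09082877  0.83867057]
(array([-335.4,   45.1,   63.2]), array([-32.9 ,  -3.56,  12.07]))
```

View pics/w2c.png

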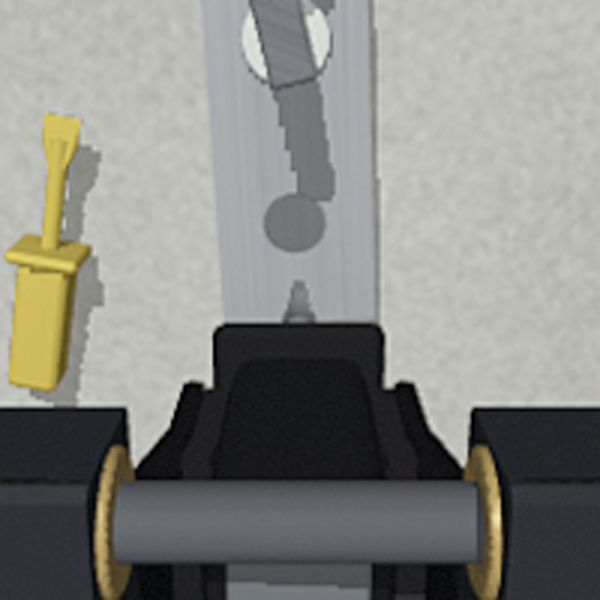

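The crop shows the blade's tip at full-frame (320,194), seen edge on. Its width therefore lies along tool x and the thickness along tool y.

step_arm([
  {"travel":[-0.04,0.005,0],"turn":[-4,0,4]},
  {"travel":[-0.08,0.01,0],"turn":[-8,-1,8]},
  {"travel":[-0.12,0.015,0],"turn":[-12,-1,12]},
  {"travel":[-0.16,0.02,0],"turn":[-16,-2,16]},
  {"travel":[-0.2,0.025,0],"turn":[-20,-2,20]},
])

```text
time: 3.95
position: [0.5208, 0.0572, 0.322]
tool_rot: [2.305, 1.69, 0.325]
ft_force: [0.4, -0.1, -2.5]
grip_width: 0.316
grip_force: 50.0
```

Run:
```python
from h import *
s=ctrl.get_state();print(s['position'],s['joint_positions'])
J=pose(-9.6,32,25);n=-J.as_matrix()[:,2]
print(delta(J,np.array([.638,-.091,.121])+n*.167))
```

```text
[0.52082244 0.05722023 0.32195382] [-0.69122817 -0.24803821  0.34715382  1.89622343  0.29119301  1.19521533
 -0.71533957]
(array([-120. ,   44.9,   76.3]), array([-11.29,   4.67,  17.42]))
```

step_arm([
  {"travel":[-0.03,0.011,0.015],"turn":[-3,1,4]},
  {"travel":[-0.06,0.022,0.03],"turn":[-6,2,8]},
  {"travel":[-0.09,0.033,0.05],"turn":[-9,4,13]},
  {"travel":[-0.12,0.045,0.076],"turn":[-11.3,4.7,17.4]},
  {"travel":[-0.12,0.045,0.076],"turn":[-11.3,4.7,17.4]},
])

```text
time: 4.45
position: [0.5463, -0.0844, 0.2571]
tool_rot: [2.437, 1.257, 0.61]
ft_force: [-1.2, -0.5, -3.8]
grip_width: 0.315
grip_force: 50.0
```

step_arm([
  {"travel":[0,0,0],"turn":[0,0,0]},
  {"travel":[0,0,0],"turn":[0,0,0]},
])

```text
time: 4.65
position: [0.5518, -0.0737, 0.2641]
tool_rot: [2.423, 1.276, 0.626]
ft_force: [0.2, 1.0, -1.6]
grip_width: 0.318
grip_force: 50.0
```

Run:
```python
from h import *
s=ctrl.get_state();print(s['time'],s['position'],s['joint_positions'])
im=ctrl.get_image("wrist")[:,:,::-1];cv2.imwrite("pics/w3.png",im);
cv2.imwrite("pics/w3c.png",cv2.resize(im[90:290,220:420],None,fx=3,fy=3,interpolation=cv2.INTER_CUBIC))
c=cam('wrist',s);print("latch px",proj(c,[.638,-.091,.121]))
J=pose(-9.6,32,25);n=-J.as_matrix()[:,2]
print(delta(J,np.array([.638,-.091,.121])+n*.167))
```

```text
4.65 [ 0.55176311 -0.07371395  0.26406552] [-0.10045478 -0.28371304  0.12288233  2.11521464  0.15229111  0.75954325
 -0.65483269]
latch px [319.31416149 189.26217118]
(array([-4.5, -0.4,  1.5]), array([-0.09, -0.27,  0.2 ]))
```

View pics/w3c.png

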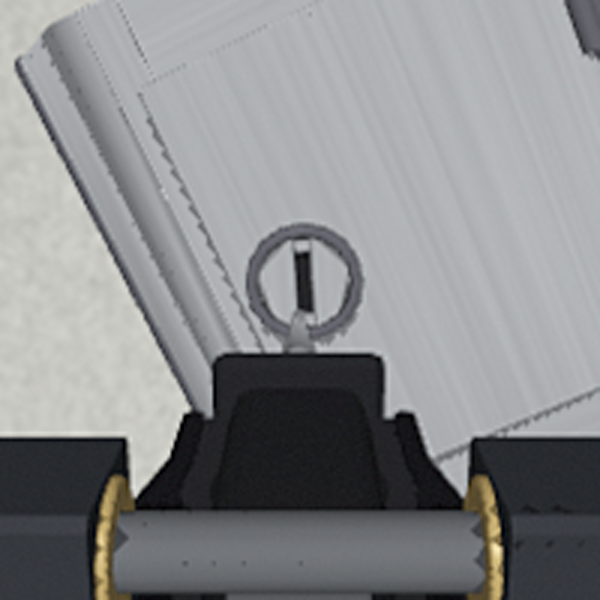

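The latch ring is centred at full-frame (321.7,183), with the slot nearly in line with image-vertical and leaning about 5° left at the top. The blade tip at (319.7,194) covers its lower end.

```bash
cat >> h.py <<'E'
def meas(im,Zr,ctr,k=14,thr=70):
    """slot line and ring in tool coords at tool-z plane Zr"""
    m=ctrl.camera_model('wrist');K=np.array([[m['fx'],0,m['cx']],[0,m['fy'],m['cy']],[0,0,1]]);T=m['T_tool_cam']
    def up(p,Z):
        d=T[:3,:3]@np.linalg.inv(K)@[p[0],p[1],1];return T[:3,3]+d*(Z-T[2,3])/d[2]
    g=cv2.cvtColor(im,cv2.COLOR_BGR2GRAY);x0,y0=int(ctr[0]-k),int(ctr[1]-k)
    w=cv2.resize(g[y0:y0+2*k,x0:x0+2*k],None,fx=4,fy=4,interpolation=cv2.INTER_CUBIC)
    n,l,st,ce=cv2.connectedComponentsWithStats((w<thr).astype(np.uint8))
    for i in range(1,n):
        if st[i,4]<60: continue
        q=np.argwhere(l==i)[:,::-1].astype(np.float32)
        vx,vy,a,b=cv2.fitLine(q,cv2.DIST_L2,0,.01,.01).ravel()
        f=lambda u,v:((u+.5)/4-.5+x0,(v+.5)/4-.5+y0)
        P=up(f(a,b),Zr);Q=up(f(a+20*vx,b+20*vy),Zr);e=Q-P;e=e*np.sign(e[0])
        print("blob",st[i],"px",np.round(f(a,b),1),"tool mm",np.round(P*1e3,1),"ang",np.degrees(np.arctan2(e[1],e[0])))
    return up
E
python3 - <<'E'
from h import *
im=cv2.imread("pics/w3.png")
up=meas(im,.165,(321.7,180))
print("ring",up((321.7,183.3),.165),"tip edge",up((319.7,194.2),.107))
g=cv2.cvtColor(im,cv2.COLOR_BGR2GRAY);np.set_printoptions(linewidth=200);print(g[170:202,308:336])
E
```

```text
blob [44 10 19  5 76] px [320.  168.7] tool mm [ 20.2   1.2 165. ] ang 86.57633518233683
blob [  45   32   25   80 1479] px [320.8 183.5] tool mm [  3.8   2.1 165. ] ang -4.255119395758916
ring [0.00404956 0.00303696 0.165     ] tip edge [0.00739296 0.00075804 0.107     ]
[[ 88 102 109 104  96  87  86 123 161 127 130 149 155 162 155 142 164 158 129 107  72  87  96 103 106  99  91 120]
 [103 106 101  91  66  86 139 172 181 146 163 180 182 185 175 145 174 182 173 146 104  78  72  89 100 105 101 100]
 [104  98  87  73  90 131 171 183 175 143 152 186 186 187 177 145 169 179 181 174 151 122  98  79  91 100 104 100]
 [ 97  76  78 113 135 165 180 181 175 141 115 152 149 139 127 121 167 179 178 180 177 160 131 110  92  82 102 102]
 [ 88  74 116 142 161 178 178 179 178 149  62  69  64  35  33  94 166 180 177 178 182 177 160 136 108  62  97 104]
 [ 83 110 142 161 178 177 175 178 181 158  37  12  25  14  20  95 165 180 175 176 180 181 176 164 137  99  93  98]
 [ 89 138 162 178 179 175 174 177 181 162  45  22  40  32  28  94 164 181 176 175 178 179 180 178 166 141 104  91]
 [118 161 179 181 175 
[... 2153 characters left out ...]
 102  91]
 [101 104  94  84 111 150 172 185 172 135 154 145 134 146 172 185 167 140 185 184 177 137  81  85 104 106  98  87]
 [ 92 102 103 101  95  95 120 149 158 129 157 146 148 153 157 188 174 153 183 144 124 100  95 104 104  99  96 104]
 [101  97  98 103 106 103  93  93 114 128 143 145 153 145 102 128 125 112 131  96  88 105 105 101  94  84 100 120]
 [121 112  90  92 100 107 111  99  97 131 137 140 145 140 102  77  90  94  99 106 104 102  96  93 105 117 120 139]
 [119 123 111  92  87  95 104 103 104 132 132 134 139 143 136 101 109 110 106 101  98  90  88 103 121 127 123 143]
 [151 136 160 117 114 105  97  95 102 125 128 131 132 137 129  89 101  96  91  89  94 103 114 137 171 156 134 171]]
```

step_arm([
  {"travel":[0.002,0.001,0.01],"turn":[0,0,-2]},
  {"travel":[0.005,0.0016,0.025],"turn":[0,0,-4.3]},
  {"travel":[0.005,0.0016,0.04],"turn":[0,0,-4.3]},
  {"travel":[0.005,0.0016,0.045],"turn":[0,0,-4.3]},
  {"travel":[0.005,0.0016,0.045],"turn":[0,0,-4.3]},
])

```text
time: 5.2
position: [0.5797, -0.0728, 0.2286]
tool_rot: [2.36, 1.363, 0.607]
ft_force: [-0.3, -0.2, -1.6]
grip_width: 0.318
grip_force: 50.0
```

step_arm([
  {"travel":[0,0,0],"turn":[0,0,0]},
  {"travel":[0,0,0],"turn":[0,0,0]},
])

```text
time: 5.4
position: [0.5799, -0.0746, 0.2302]
tool_rot: [2.36, 1.358, 0.609]
ft_force: [-0.5, -0.1, -1.5]
grip_width: 0.318
grip_force: 50.0
```

Run:
```python
from h import *
s=ctrl.get_state();print(s['time'],s['position'],s['joint_positions'])
im=ctrl.get_image("wrist")[:,:,::-1];cv2.imwrite("pics/w4.png",im);
cv2.imwrite("pics/w4c.png",cv2.resize(im[140:240,260:380],None,fx=6,fy=6,interpolation=cv2.INTER_CUBIC))
up=meas(im,.119,(320,192),thr=70)
print(delta(pose(-9.6,32,20.7),s['position']))
```

```text
5.4 [ 0.57985721 -0.07457368  0.23018613] [-0.11646442 -0.19341468  0.14524253  2.11640181  0.15412351  0.6638139
 -0.58669264]
blob [ 33  45  24  60 739] px [315.7 194.3] tool mm [  4.   -2.9 119. ] ang 12.040087519326264
(array([ 0.2, -0.1, -0. ]), array([ 0.08, -0.26,  0.07]))
```

View pics/w4c.png

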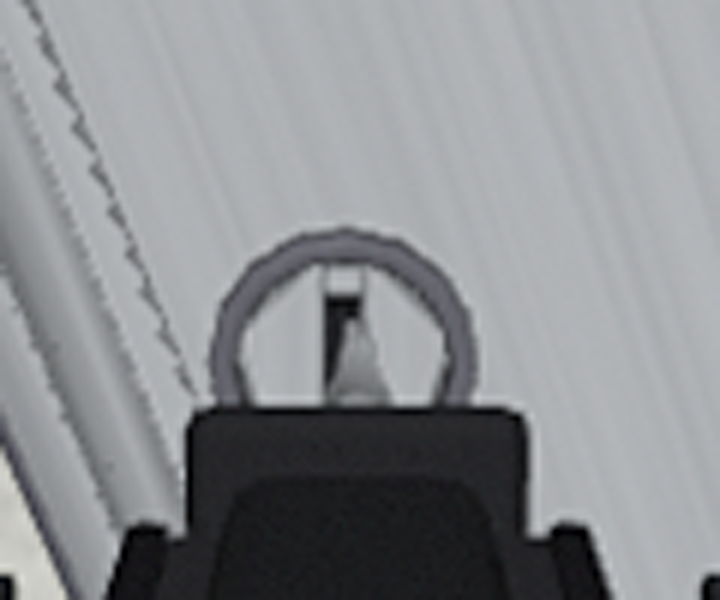

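The slot's centre column is at crop 343 (full 317.3), while the blade's apex is at crop 355 (full 319.2). The blade is therefore about 1.8 mm too far in +y and the angle is matched.

step_arm([
  {"travel":[-0.001,-0.0018,0],"turn":[0,0,0]},
  {"travel":[-0.001,-0.0018,0.003],"turn":[0,0,0]},
  {"travel":[-0.001,-0.0018,0.006],"turn":[0,0,0]},
  {"travel":[-0.001,-0.0018,0.008],"turn":[0,0,0]},
  {"travel":[-0.001,-0.0018,0.008],"turn":[0,0,0]},
])

```text
time: 5.95
position: [0.5819, -0.076, 0.2207]
tool_rot: [2.362, 1.358, 0.606]
ft_force: [-0.3, 0.3, -1.7]
grip_width: 0.322
grip_force: 50.0
```

step_arm([
  {"travel":[0,0,0],"turn":[0,0,0]},
  {"travel":[0,0,0],"turn":[0,0,0]},
])

```text
time: 6.15
position: [0.582, -0.0759, 0.2213]
tool_rot: [2.361, 1.358, 0.608]
ft_force: [-1.0, -0.5, -2.2]
grip_width: 0.318
grip_force: 50.0
```

Run:
```python
from h import *
s=ctrl.get_state();print(s['time'],s['position'],s['ft_force'])
im=ctrl.get_image("wrist")[:,:,::-1];cv2.imwrite("pics/w5.png",im);
cv2.imwrite("pics/w5c.png",cv2.resize(im[165:225,285:355],None,fx=10,fy=10,interpolation=cv2.INTER_CUBIC))
```

```text
6.15 [ 0.58203746 -0.07588711  0.2213244 ] [-0.99552048 -0.47034591 -2.18569858]
```

View pics/w5c.png

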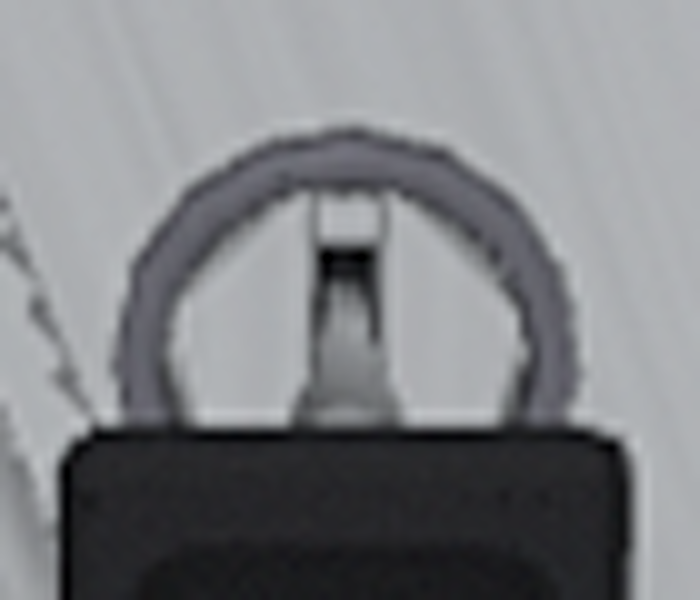

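The blade now sits centred over the slot: blade column 347 against slot 348 in the crop. Next I descend with a 1 mm shift in +x.

step_arm([
  {"travel":[0.001,0,0.003],"turn":[0,0,0]},
  {"travel":[0.001,0,0.006],"turn":[0,0,0]},
  {"travel":[0.001,0,0.009],"turn":[0,0,0]},
  {"travel":[0.001,0,0.012],"turn":[0,0,0]},
  {"travel":[0.001,0,0.012],"turn":[0,0,0]},
])

```text
time: 6.7
position: [0.5889, -0.0759, 0.2111]
tool_rot: [2.361, 1.358, 0.607]
ft_force: [-1.1, 0.8, 0.8]
grip_width: 0.319
grip_force: 50.0
```

step_arm([
  {"travel":[0,0,0.002],"turn":[0,0,0]},
  {"travel":[0,0,0.004],"turn":[0,0,0]},
  {"travel":[0,0,0.004],"turn":[0,0,0]},
])

```text
time: 7.0
position: [0.5909, -0.0763, 0.208]
tool_rot: [2.361, 1.358, 0.608]
ft_force: [-4.1, 1.2, 1.0]
grip_width: 0.316
grip_force: 50.0
```

Run:
```python
from h import *
s=ctrl.get_state();print(s['time'],s['position'],s['ft_force'])
R=Ro.from_rotvec(s['tool_rot']);tip=s['position']+R.apply([0,0,.107]);print("tip",tip)
T=pose(-9.6,35,20.7);n=-T.as_matrix()[:,2];print("F along n",n@s['ft_force'])
for d in(.004,.007,.01): print(d,delta(T,tip-n*d+n*.107))
```

```text
7.0 [ 0.59091588 -0.07632621  0.2080049 ] [-4.11095969  1.18966996  1.04071081]
tip [ 0.64702814 -0.08545466  0.11735677]
F along n 3.291226786080208
0.004 (array([-1.5, -5. ,  4.1]), array([-2.79,  0.85,  0.04]))
0.007 (array([-1.5, -4.9,  7.1]), array([-2.79,  0.85,  0.04]))
0.01 (array([-1.4, -4.7, 10.1]), array([-2.79,  0.85,  0.04]))
```

step_arm([
  {"travel":[-0.0005,-0.0015,0.0015],"turn":[-0.9,0.3,0]},
  {"travel":[-0.001,-0.003,0.003],"turn":[-1.8,0.6,0]},
  {"travel":[-0.0015,-0.005,0.004],"turn":[-2.8,0.9,0]},
  {"travel":[-0.0015,-0.005,0.004],"turn":[-2.8,0.9,0]},
  {"travel":[-0.0015,-0.005,0.004],"turn":[-2.8,0.9,0]},
])

```text
time: 7.5
position: [0.5877, -0.0754, 0.205]
tool_rot: [2.323, 1.333, 0.654]
ft_force: [-31.9, 5.3, 29.6]
grip_width: 0.319
grip_force: 50.0
```

step_arm([
  {"travel":[0,0,0.001],"turn":[0,0,0]},
  {"travel":[0,0,0.002],"turn":[0,0,0]},
  {"travel":[0,0,0.002],"turn":[0,0,0]},
])

```text
time: 7.8
position: [0.5889, -0.0743, 0.2046]
tool_rot: [2.323, 1.334, 0.656]
ft_force: [-42.7, 8.2, 38.2]
grip_width: 0.318
grip_force: 50.0
```

Run:
```python
from h import *
s=ctrl.get_state();print(s['time'],s['position'],s['ft_force'],s['torque'],s['joint_positions'])
T=pose(-9.6,35,20.7);R=Ro.from_rotvec(s['tool_rot']);print("F tool",R.inv().apply(s['ft_force']),delta(T,s['position']),"tip",s['position']+R.apply([0,0,.107]))
im=ctrl.get_image("wrist")[:,:,::-1];cv2.imwrite("pics/w6.png",im)
cv2.imwrite("pics/w6c.png",np.hstack([cv2.resize(im[145:225,275:365],(450,400),interpolation=cv2.INTER_CUBIC)]))
```

```text
7.8 [ 0.58893603 -0.07432648  0.20461817] [-42.66451574   8.20256842  38.18675217] [1.02445975 4.67535659 0.20430944] [-0.10625659 -0.17123643  0.13194154  2.17390676  0.19353968  0.53686776
 -0.6331847 ]
F tool [ -3.77400702 -13.10917269 -56.21100903] (array([0., 0., 0.]), array([ 0.03, -0.15, -0.  ])) tip [ 0.64961348 -0.08433655  0.1170565 ]
```

View pics/w6c.png

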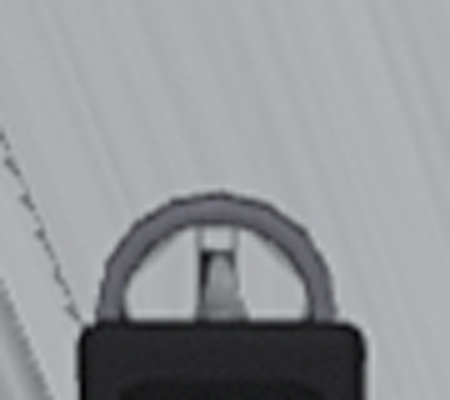

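The blade is in line with the slot and hides its middle. The guard looks larger (57.8 px against 56.8), so the driver may have slid a few mm up the grip under about 55 N. I'll relax the press and test-turn to see whether the slot follows.

step_arm([
  {"travel":[0,0,-0.001],"turn":[0,0,0]},
  {"travel":[0,0,-0.002],"turn":[0,0,0]},
  {"travel":[0,0,-0.003],"turn":[0,0,0]},
  {"travel":[0,0,-0.003],"turn":[0,0,0]},
], force=60)

```text
time: 8.25
position: [0.5883, -0.0744, 0.2048]
tool_rot: [2.321, 1.334, 0.657]
ft_force: [-15.4, 4.3, 14.2]
grip_width: 0.318
grip_force: 60.0
```

```bash
cat >> h.py <<'E'
def rep():
    s=ctrl.get_state();R=Ro.from_rotvec(s['tool_rot']);print(s['time'],np.round(s['position'],4),"F tool",np.round(R.inv().apply(s['ft_force']),1),"M tool",np.round(R.inv().apply(s['torque']),2),"j",np.round(s['joint_positions'],2));return s
E
python3 - <<'E'
from h import *
s=rep()
E
```

```text
8.25 [ 0.5883 -0.0744  0.2048] F tool [ -0.1  -5.2 -20.8] M tool [ 2.22 -0.35 -0.02] j [-0.11 -0.17  0.13  2.18  0.19  0.54 -0.63]
```

step_arm([
  {"travel":[0,0,0],"turn":[0,0,5]},
  {"travel":[0,0,0],"turn":[0,0,10]},
  {"travel":[0,0,0],"turn":[0,0,15]},
  {"travel":[0,0,0],"turn":[0,0,20]},
  {"travel":[0,0,0],"turn":[0,0,25]},
])

```text
time: 8.75
position: [0.5888, -0.0749, 0.2053]
tool_rot: [2.635, 0.821, 0.783]
ft_force: [-13.7, 3.1, 13.7]
grip_width: 0.318
grip_force: 60.0
```

step_arm([
  {"travel":[0,0,0],"turn":[0,0,0]},
  {"travel":[0,0,0],"turn":[0,0,0]},
])

```text
time: 8.95
position: [0.5889, -0.0749, 0.2053]
tool_rot: [2.633, 0.824, 0.782]
ft_force: [-13.2, 3.5, 13.6]
grip_width: 0.32
grip_force: 60.0
```

Run:
```python
from h import *
s=rep();R=Ro.from_rotvec(s['tool_rot']);print((pose(-9.6,35,0).inv()*R).as_rotvec(degrees=True))
im=ctrl.get_image("wrist")[:,:,::-1];cv2.imwrite("pics/w7.png",im)
up=meas(im,.11,(319,192),k=10,thr=75)
g=cv2.cvtColor(im,cv2.COLOR_BGR2GRAY);np.set_printoptions(linewidth=250);print(g[183:211,294:344])
```

```text
8.95 [ 0.5889 -0.0749  0.2053] F tool [ -1.5  -3.3 -18.9] M tool [ 1.41 -1.13 -0.09] j [-0.04 -0.17  0.07  2.17  0.17  0.53 -1.05]
[-0.18553847  0.19206685 45.6575595 ]
blob [ 21  52  24  28 263] px [315.8 197.5] tool mm [  3.4  -3.3 110. ] ang 26.64502085407054
[[169 169 169 ... 173 172 172]
 [169 168 169 ... 174 174 173]
 [171 169 168 ... 174 174 174]
 ...
 [179 118  76 ...  77  69 111]
 [121  59  39 ...  38  38  64]
 [ 18  27  30 ...  30  31  25]]
```

Run:
```python
import cv2
g=cv2.cvtColor(cv2.imread("pics/w7.png"),cv2.COLOR_BGR2GRAY)
for r in range(182,211): print(r,' '.join('%3d'%v for v in g[r,298:340]))
```

```text
182 171 171 172 173 172 170 169 168 167 169 169 171 172 173 174 175 177 177 180 180 179 180 179 178 176 172 171 169 169 169 169 170 173 174 174 173 172 169 169 171 173 173
183 172 172 171 172 173 172 170 169 167 169 170 173 175 177 179 183 176 152 150 138 128 129 132 139 145 165 167 177 175 174 172 171 172 172 173 173 173 171 169 169 171 172
184 171 171 171 171 172 173 172 172 170 170 173 169 148 148 138 132 122  86  86  67  62  68  65  71  84 110 113 130 136 144 167 177 173 173 172 173 173 172 171 169 168 172
185 169 171 172 171 171 173 173 173 174 176 171 136  85  86  67  63  76  86  90  99 106 107 102  96  92  81  73  69  69  79 113 137 168 177 174 173 173 174 173 172 169 170
186 168 169 171 173 172 172 174 178 173 144 118  91  84  90 100 102 106 109 105 108 110 111 110 109 110 107 104 101  95  87  78  76 115 151 180 175 174 174 173 173 172 169
187 169 168 169 171 173 176 179 175 140  84  85 104 106 106 109 108 106 104 102  99  96  95  99  99 102 104 107 109 109 108 105  90  70  85 140 169 178 175 175 174 172 171
188 170 168 168 169 176 172 143 119  88  92 110 111 105 100  98  95 
[... 3187 characters left out ...]
  94  85 101
207 101  84  77 151 189 180 181 183 183 183 181 180 179 179 184 175 117 105 106 116 119 128 117 108 105  99 119 179 182 181 182 184 184 181 181 181 182 171 121  95  61 102
208  82  70  46 104 154 147 148 151 150 149 147 147 145 146 150 141  88  80  85 102 104 110  99  89  80  71  82 131 150 147 149 150 150 147 147 148 147 136  93  72  45  76
209  42  38  33  46  67  66  65  67  68  68  65  66  63  68  67  63  40  37  42  51  52  52  50  48  42  38  35  47  69  67  67  68  68  66  67  67  67  61  42  36  29  40
210  32  33  33  30  26  24  26  26  27  25  27  26  25  27  26  28  30  30  31  29  31  30  30  31  32  32  30  31  25  25  23  26  26  24  26  24  26  27  29  32  33  30
```

The slot has turned with the blade (its left edge leans about 10° behind) and the reaction moment is 0.09 N m, so the blade is in the slot and turning the latch. I'll keep turning.

step_arm([
  {"travel":[0,0,0],"turn":[0,0,7]},
  {"travel":[0,0,0],"turn":[0,0,14]},
  {"travel":[0,0,0],"turn":[0,0,21]},
  {"travel":[0,0,0],"turn":[0,0,28]},
  {"travel":[0,0,0],"turn":[0,0,35]},
])

```text
time: 9.5
position: [0.5892, -0.0769, 0.2058]
tool_rot: [2.903, -0.014, 0.912]
ft_force: [-9.5, -1.9, 12.4]
grip_width: 0.317
grip_force: 60.0
```

step_arm([
  {"travel":[0,0,0],"turn":[0,0,4]},
  {"travel":[0,0,0],"turn":[0,0,8]},
  {"travel":[0,0,0],"turn":[0,0,12]},
  {"travel":[0,0,0],"turn":[0,0,12]},
])

```text
time: 9.9
position: [0.5891, -0.0776, 0.2059]
tool_rot: [2.941, -0.32, 0.94]
ft_force: [-10.3, -1.8, 12.9]
grip_width: 0.317
grip_force: 60.0
```

Run:
```python
from h import *
s=rep();R=Ro.from_rotvec(s['tool_rot']);print((pose(-9.6,35,0).inv()*R).as_rotvec(degrees=True))
im=ctrl.get_image("wrist")[:,:,::-1];cv2.imwrite("pics/w8.png",im)
g=cv2.cvtColor(im,cv2.COLOR_BGR2GRAY)
for r in range(184,210): print(r,' '.join('%3d'%v for v in g[r,300:338]))
```

```text
9.9 [ 0.5891 -0.0776  0.2059] F tool [ -0.4   3.5 -16.2] M tool [-1.38 -1.09 -0.07] j [ 0.07 -0.16 -0.03  2.17  0.14  0.53 -1.84]
[-0.32184951  0.20118828 92.78937355]
184 176 176 176 176 176 175 176 176 179 183 177 153 151 141 128 103  81  59  53  57  50  62  66  90 107 115 134 133 139 160 184 179 177 176 175 175 176 175
185 175 175 174 174 176 175 178 180 176 148 121  87  85  64  61  80  84  96  96 101  94  88  83  78  67  56  48  38  51 102 167 187 182 179 176 176 175 175
186 175 174 175 175 176 178 184 177 130  82  74  86  90 101 102 105 108 111 113 109 112 111 106 107 102  99  97  92  77  63  97 138 150 164 184 178 178 177
187 176 176 177 178 180 178 147 119  79  96 111 112 112 116 112 109 110 108 105 104 106 107 108 110 110 111 112 112 107  92  70  54  76 126 181 189 183 182
188 178 178 181 185 181 143  86  90 108 114 115 113 111 108 107 107 103 103  96  92  97  99 101 104 104 105 107 109 109 110 105  88  59  70 128 172 192 187
189 179 183 181 163 124  90  99 117 118 111 107 103 102 101  98  86  85  84  80 108 112 112  85  89  97  97 101 105 106 106 110 109  94  68  56 101 147 
[... 2423 characters left out ...]
 121 116 115 111 111 123 132 130 130 132 132 132 129 126 124 134 162 168 128
206  81 114 181 183 180 183 183 183 182 180 178 178 181 184 170 131 122 120 119 118 115 113 108 104 100 122 132 132 133 134 134 132 130 130 127 134 142 123
207  83 115 186 189 187 190 190 190 189 187 185 185 187 184 152 128 124 122 121 119 113 108 108 101  97 121 139 136 137 137 138 138 137 136 136 131 117 110
208  64  82 147 156 152 154 158 156 155 154 153 153 154 149 117 101  97  96  94  92  85  79  80  79  76  89 109 108 109 111 111 110 109 107 109 105  90  75
209  32  29  62  72  69  69  69  70  69  69  68  69  69  65  55  45  44  49  43  43  40  38  36  38  33  38  50  49  47  49  48  46  48  49  48  46  41  34
```

step_arm([
  {"travel":[0,0,0],"turn":[0,0,3]},
  {"travel":[0,0,0],"turn":[0,0,6]},
  {"travel":[0,0,0],"turn":[0,0,9]},
  {"travel":[0,0,0],"turn":[0,0,9]},
])

```text
time: 10.35
position: [0.589, -0.0782, 0.2058]
tool_rot: [-2.933, 0.554, -0.95]
ft_force: [-11.4, -2.4, 13.3]
grip_width: 0.32
grip_force: 60.0
```

Run:
```python
from h import *
s=rep();R=Ro.from_rotvec(s['tool_rot']);print((pose(-9.6,35,0).inv()*R).as_rotvec(degrees=True))
```

```text
10.35 [ 0.589  -0.0782  0.2058] F tool [ -0.2   4.5 -17.1] M tool [-1.75 -0.82 -0.16] j [ 0.1  -0.16 -0.05  2.17  0.13  0.53 -1.99]
[ -0.3402545    0.19076575 101.76900605]
```

step_arm([
  {"travel":[0,0,0],"turn":[0,0,2]},
  {"travel":[0,0,0],"turn":[0,0,4]},
  {"travel":[0,0,0],"turn":[0,0,5]},
  {"travel":[0,0,0],"turn":[0,0,5]},
])

```text
time: 10.75
position: [0.5888, -0.0783, 0.2057]
tool_rot: [-2.883, 0.674, -0.941]
ft_force: [-11.7, -3.3, 13.6]
grip_width: 0.314
grip_force: 60.0
```

Run:
```python
from h import *
s=rep();R=Ro.from_rotvec(s['tool_rot']);print((pose(-9.6,35,0).inv()*R).as_rotvec(degrees=True))
im=ctrl.get_image("wrist")[:,:,::-1];cv2.imwrite("pics/w9.png",im)
```

```text
10.75 [ 0.5888 -0.0783  0.2057] F tool [  0.4   5.3 -17.5] M tool [-1.99 -0.69 -0.44] j [ 0.11 -0.16 -0.06  2.17  0.13  0.53 -2.07]
[ -0.34827929   0.17199407 106.66246081]
```

The moment has risen to 0.44 N m at about 106° of tool spin, so the latch is at its stop. I'll relieve the twist within the slot's play and withdraw along the axis.

step_arm([
  {"travel":[0,0,0],"turn":[0,0,-4]},
  {"travel":[0,0,0],"turn":[0,0,-9]},
  {"travel":[0,0,-0.005],"turn":[0,0,-9]},
  {"travel":[0,0,-0.015],"turn":[0,0,-9]},
  {"travel":[0,0,-0.03],"turn":[0,0,-9]},
])

```text
time: 11.3
position: [0.5697, -0.0722, 0.2256]
tool_rot: [2.955, -0.449, 0.937]
ft_force: [-0.1, 0.2, -2.8]
grip_width: 0.318
grip_force: 60.0
```

step_arm([
  {"travel":[0,0,-0.02],"turn":[0,0,0]},
  {"travel":[0,0,-0.04],"turn":[0,0,0]},
  {"travel":[0,0,-0.04],"turn":[0,0,0]},
])

```text
time: 11.6
position: [0.5509, -0.0687, 0.2594]
tool_rot: [2.954, -0.449, 0.94]
ft_force: [0.4, 0.1, -1.1]
grip_width: 0.316
grip_force: 60.0
```

Run:
```python
from h import *
s=rep();print(s['ft_force'])
im=ctrl.get_image("wrist")[:,:,::-1];cv2.imwrite("pics/w10.png",im)
t=ctrl.get_image("top")[:,:,::-1];cv2.imwrite("pics/top2.png",t)
g=cv2.cvtColor(im,cv2.COLOR_BGR2GRAY)
for r in range(166,212): print(r,' '.join('%3d'%v for v in g[r,303:337]))
```

```text
11.6 [ 0.5509 -0.0687  0.2594] F tool [-0.3 -0.2  1.1] M tool [-0.17 -0.97  0.  ] j [ 0.22 -0.3  -0.16  2.16  0.03  0.67 -1.84]
[ 0.4167336   0.13854087 -1.05609038]
166 183 183 183 184 184 185 184 184 185 186 186 186 187 186 187 188 190 190 190 189 188 188 187 186 185 184 183 184 183 182 182 183 182 181
167 186 186 187 186 187 185 186 186 186 186 185 187 187 189 190 189 170 164 176 175 175 173 178 192 191 189 187 185 183 181 180 180 181 180
168 185 186 185 184 184 184 184 183 184 184 187 189 187 170 153 130 104 101 116 115 108 108 115 134 135 153 169 166 187 184 182 181 181 180
169 183 182 182 181 182 181 181 182 185 183 168 153 129 109  95  78  92  95  94  90  88  87  83  77  75  85 103 124 183 185 164 187 185 184
170 180 180 180 180 182 180 180 184 179 145 111 100  83  95 108 110 113 113 111 112 113 112 112 110 109 100  83  84 121 134 148 196 190 187
171 179 179 179 180 181 181 185 181 147 105 101 111 113 116 114 111 109 109 107 106 107 109 109 111 113 113 110  97  80  68 102 169 197 191
172 181 181 180 181 184 189 181 138 112 113 117 114 111 107 103  88  71  62  74  82  84  92  8
[... 4805 characters left out ...]

207 187 187 188 188 188 187 188 189 190 194 189 156 129 127 124 121 117 114 112 110  99 119 176 189 176 161 179 173 173 190 190 173 182 196
208 154 154 154 155 153 151 150 149 149 153 144 111 103 101  99  96  91  83  85  83  78  85 134 164 151 133 163 162 161 161 160 161 161 159
209  68  69  72  71  70  64  59  55  52  49  47  47  49  45  48  43  44  39  39  38  38  38  59  75  74  75  74  74  72  71  73  70  72  71
210  13  12  20  15  15  23  26  24  24  21  23  25  28  26  27  27  26  26  30  29  29  27  23  23  20  22  22  21  23  22  20  20  19  23
211  26  25  28  24  29  37  28  30  29  34  35  37  37  36  34  36  38  34  36  36  35  36  35  33  36  35  36  36  35  36  35  35  35  35
```

The slot lies about 8° behind the tool's 97.6° spin, i.e. at about 90°, locked. Now I check that the cover stayed shut and plan the return.

```bash
cat > plan.py <<'E'
from h import *
from scipy.spatial.transform import Slerp
def plan(R1,p1,n):
    s=ctrl.get_state();R0=Ro.from_rotvec(s['tool_rot']);p0=s['position']
    sl=Slerp([0,1],Ro.concatenate([R0,R1]))
    for k in range(n):
        a,b=k/n,(k+1)/n;A=sl(a)
        print("call",k,"travel",np.round(A.inv().apply((np.array(p1)-p0)*(b-a)),4),"turn",np.round((A.inv()*sl(b)).as_rotvec(degrees=True),1))
E
python3 - <<'E'
from plan import *
plan(Ro.from_rotvec([-2.166,-2.275,0]),[.4873,.2572,.327],3)
for f in("top0","top2"):
    g=cv2.cvtColor(cv2.imread(f"pics/{f}.png"),cv2.COLOR_BGR2GRAY)[140:176,332:372]
    w=cv2.resize(g,None,fx=4,fy=4,interpolation=cv2.INTER_CUBIC);print(f)
    for r in range(8,30): print(' '.join('%3d'%v for v in g[r,8:32]))
E
```

```text
call 0 travel [-0.0326 -0.1003 -0.041 ] turn [ 10.   -9.2 -35.4]
call 1 travel [ 0.0287 -0.1073 -0.0219] turn [ 10.   -9.2 -35.4]
call 2 travel [ 0.084  -0.0745 -0.0148] turn [ 10.   -9.2 -35.4]
top0
103 102 104 101 103 103 103 104 104 105 104 106 107 104 105 105 105 104 106 105 106 104 105 107
103 102 101 101 102 104 103 102 105 102 105 103 103 103 104 104 104 103 105 105 104 106 105 106
101 101 102  99 102 100 100 103 103 101 103 100  96 104 102 103 103 103 103 103 105 107 105 105
102 103 102 101 101 103  97  84  81  78  78  75  67  82  95 102 101 102 105 105 105 103 106 104
102 102 103 103 103  99  76  58  59  48  43  44  46  51  66  81  94 103 102 103 104 104 104 102
101 102 101 104 100  75  50  50  53  63  71  80  74  57  43  47  65  87 105 101 101 103 103 102
101 101 101  98  75  52  59  84  90  94  97  99  98  82  54  49  44  71 103 104 104 104 103 104
104 103 102  83  51  49  69  95 109 106 106 107 105 102  85  51  47  54  82  91 106 107 105 105
102 103 101  80  49  58  83  58  76  88 107 105 104 107 104  81  49  45  49  76 103 103 104 103
103 103  96  71  55  84  89  35  19 
[... 2628 characters left out ...]
  74  97 109 107 107 110 108
 97 102 101 102 104  93  62  48  56  71  83  84  80  62  53  58  75  98 109 108 106 108 111 109
100 103 105 104 111 107  81  76  63  59  53  56  57  65  88  91  98 112 110 111 110 110 110 109
107 119 117 111 111 107 101 101  93  80  69  89  80  91 101 108 110 114 109 110 109 110 111 112
103 109 108  93 101 101 109 115 104  89  87 108 103 107 105 109 111 109 102 107 102 104 114 111
102 101 101  95  95  94  99 101  86  86  97 104 112 116 110 111 109 109 103 107 103 107 111  97
 96  98  99 100 100 100  99  91  77  81  86  91  98  99  89  94  99 104 111 113 109 110 106  99
 73  76  79  86  89  94  95  86  78  72  78  98  98  91  83  83  89  92  97 100  89  97 101 104
```

The ring has moved about 1 px inward and its slot now points up the slope, so the cover is held. Returning to above the rack.

step_arm([
  {"travel":[-0.0065,-0.02,-0.008],"turn":[2,-1.8,-7.1]},
  {"travel":[-0.013,-0.04,-0.016],"turn":[4,-3.7,-14.2]},
  {"travel":[-0.0196,-0.06,-0.0246],"turn":[6,-5.5,-21.2]},
  {"travel":[-0.026,-0.08,-0.033],"turn":[8,-7.4,-28.3]},
  {"travel":[-0.0326,-0.1003,-0.041],"turn":[10,-9.2,-35.4]},
])

```text
time: 12.2
position: [0.5291, 0.0403, 0.2816]
tool_rot: [3.007, 0.559, 0.688]
ft_force: [-0.2, 1.2, -1.8]
grip_width: 0.32
grip_force: 60.0
```

step_arm([
  {"travel":[0.0057,-0.0215,-0.0044],"turn":[2,-1.8,-7.1]},
  {"travel":[0.0115,-0.043,-0.0088],"turn":[4,-3.7,-14.2]},
  {"travel":[0.0172,-0.0644,-0.0131],"turn":[6,-5.5,-21.2]},
  {"travel":[0.023,-0.0858,-0.0175],"turn":[8,-7.4,-28.3]},
  {"travel":[0.0287,-0.1073,-0.0219],"turn":[10,-9.2,-35.4]},
])

```text
time: 12.7
position: [0.5082, 0.1491, 0.3044]
tool_rot: [2.732, 1.5, 0.363]
ft_force: [0.2, 0.3, -2.1]
grip_width: 0.317
grip_force: 60.0
```

Run:
```python
from plan import *
rep();plan(Ro.from_rotvec([-2.166,-2.275,0]),[.4873,.2572,.327],1)
```

```text
12.7 [0.5082 0.1491 0.3044] F tool [-0.1 -0.2  2.1] M tool [ 0.22 -0.39 -0.04] j [-0.12 -0.12 -0.17  1.82 -0.07  1.22 -0.84]
call 0 travel [ 0.0838 -0.0735 -0.0147] turn [ 10.   -9.1 -35.1]
```

step_arm([
  {"travel":[0.0168,-0.0147,-0.003],"turn":[2,-1.8,-7]},
  {"travel":[0.0335,-0.0294,-0.006],"turn":[4,-3.6,-14]},
  {"travel":[0.05,-0.044,-0.009],"turn":[6,-5.5,-21]},
  {"travel":[0.067,-0.0588,-0.012],"turn":[8,-7.3,-28]},
  {"travel":[0.0838,-0.0735,-0.0147],"turn":[10,-9.1,-35.1]},
])

```text
time: 13.2
position: [0.4881, 0.2574, 0.3272]
tool_rot: [-2.166, -2.275, -0.0]
ft_force: [0.1, 0.7, -2.1]
grip_width: 0.321
grip_force: 60.0
```

step_arm([
  {"travel":[0,0,0],"turn":[0,0,0]},
  {"travel":[0,0,0],"turn":[0,0,0]},
  {"travel":[0,0,0],"turn":[0,0,0]},
])

```text
time: 13.5
position: [0.4883, 0.2555, 0.327]
tool_rot: [-2.173, -2.268, -0.002]
ft_force: [-0.3, 0.2, -1.2]
grip_width: 0.32
grip_force: 60.0
```

Run:
```python
from plan import *
s=rep();print(delta(Ro.from_rotvec([-2.166,-2.275,0]),[.4873,.2572,.327]))
im=ctrl.get_image("wrist")[:,:,::-1];cv2.imwrite("pics/w11.png",im)
a=cv2.imread("pics/w2.png");cv2.imwrite("pics/w11c.png",np.hstack([cv2.resize(x[140:240,270:370],(400,400),interpolation=cv2.INTER_CUBIC) for x in(a,im)]))
```

```text
13.5 [0.4883 0.2555 0.327 ] F tool [ 0.2 -0.3  1.2] M tool [ 0.04 -0.09  0.05] j [-0.26  0.09 -0.29  1.55  0.03  1.5  -0.51]
(array([ 1.7, -0.9,  0. ]), array([ 0.05, -0.06, -0.38]))
```

View pics/w11c.png

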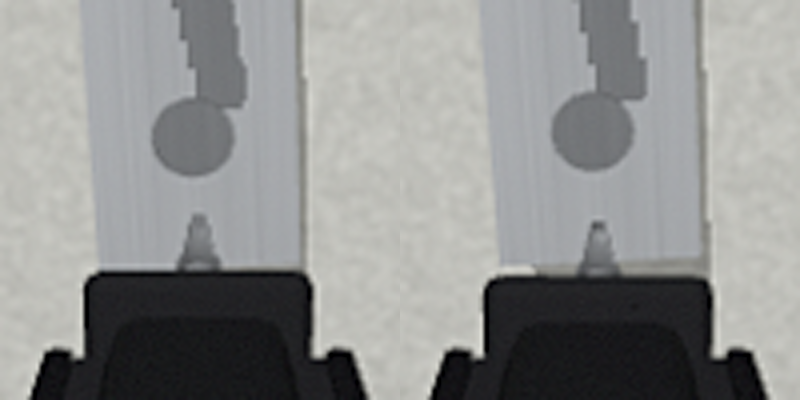

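Left is after pickup, right is now. The blade tip and the hole sit almost the same (tip 199,213 against 598,222), so the driver slid only 1–3 mm and stays straight. I'll lower it into its hole.

step_arm([
  {"travel":[0.0017,-0.0009,0.03],"turn":[0,0,-0.4]},
  {"travel":[0.0017,-0.0009,0.07],"turn":[0,0,-0.4]},
  {"travel":[0.0017,-0.0009,0.1],"turn":[0,0,-0.4]},
  {"travel":[0.0017,-0.0009,0.13],"turn":[0,0,-0.4]},
  {"travel":[0.0017,-0.0009,0.15],"turn":[0,0,-0.4]},
])

```text
time: 14.05
position: [0.4865, 0.2565, 0.1753]
tool_rot: [-2.166, -2.274, 0.001]
ft_force: [-0.1, -0.7, -2.1]
grip_width: 0.32
grip_force: 60.0
```

step_arm([
  {"travel":[0,0,0.02],"turn":[0,0,0]},
  {"travel":[0,0,0.035],"turn":[0,0,0]},
  {"travel":[0,0,0.046],"turn":[0,0,0]},
  {"travel":[0,0,0.046],"turn":[0,0,0]},
  {"travel":[0,0,0.046],"turn":[0,0,0]},
])

```text
time: 14.55
position: [0.4876, 0.2588, 0.1322]
tool_rot: [-2.163, -2.277, -0.004]
ft_force: [0.4, 0.6, -1.3]
grip_width: 0.318
grip_force: 60.0
```

step_arm([
  {"travel":[0,0,0.001],"turn":[0,0,0]},
  {"travel":[0,0,0.002],"turn":[0,0,0]},
  {"travel":[0,0,0.002],"turn":[0,0,0]},
])

```text
time: 14.85
position: [0.4874, 0.259, 0.13]
tool_rot: [-2.162, -2.277, -0.004]
ft_force: [0.0, -0.7, -2.4]
grip_width: 0.316
grip_force: 60.0
```

step_arm([
  {"travel":[0,-0.001,0.002],"turn":[0,0,0]},
  {"travel":[0,-0.001,0.004],"turn":[0,0,0]},
  {"travel":[0,-0.001,0.005],"turn":[0,0,0]},
  {"travel":[0,-0.001,0.005],"turn":[0,0,0]},
])

```text
time: 15.25
position: [0.486, 0.2588, 0.1244]
tool_rot: [-2.162, -2.277, -0.003]
ft_force: [-0.6, 0.1, -1.3]
grip_width: 0.32
grip_force: 60.0
```

step_arm([
  {"travel":[0,0,0.001],"turn":[0,0,0]},
  {"travel":[0,0,0.001],"turn":[0,0,0]},
])

```text
time: 15.45
position: [0.4862, 0.2588, 0.1243]
tool_rot: [-2.162, -2.277, -0.003]
ft_force: [-2.2, -1.6, 4.6]
grip_width: 0.319
grip_force: 60.0
```

Contact: the guard rests on the rack with about 6 N. I'll release and rise.

step_arm([
  {"travel":[0,0,0],"turn":[0,0,0]},
  {"travel":[0,0,0],"turn":[0,0,0]},
  {"travel":[0,0,0],"turn":[0,0,0]},
  {"travel":[0,0,0],"turn":[0,0,0]},
  {"travel":[0,0,0],"turn":[0,0,0]},
], gripper=0.8)

```text
time: 15.95
position: [0.4861, 0.2588, 0.1235]
tool_rot: [-2.162, -2.277, -0.003]
ft_force: [-0.6, -1.3, 0.5]
grip_width: 0.692
grip_force: 0.0
```

step_arm([
  {"travel":[0,0,-0.02],"turn":[0,0,0]},
  {"travel":[0,0,-0.05],"turn":[0,0,0]},
  {"travel":[0,0,-0.09],"turn":[0,0,0]},
  {"travel":[0,0,-0.11],"turn":[0,0,0]},
  {"travel":[0,0,-0.11],"turn":[0,0,0]},
])

```text
time: 16.45
position: [0.4879, 0.2597, 0.2374]
tool_rot: [2.162, 2.278, 0.013]
ft_force: [0.7, -0.5, -0.5]
grip_width: 0.798
grip_force: 0.0
```

Run:
```python
from h import *
s=rep();im=ctrl.get_image("wrist")[:,:,::-1];cv2.imwrite("pics/w12.png",im)
a=cv2.imread("pics/w1.png");c=cam('wrist',s)
print("expected top px",proj(c,[.487,.258,.168]))
g=cv2.cvtColor(im,cv2.COLOR_BGR2GRAY);p=proj(c,[.487,.258,.168]).astype(int);x0,y0=p-22
m=((g>85)&(g<190)).astype(np.uint8)[y0:y0+44,x0:x0+44]
n,l,st,ce=cv2.connectedComponentsWithStats(m)
for i in range(1,n):
    if 200<st[i,4]<1200: print(st[i],ce[i]+[x0,y0],"at .168:",onz(c,ce[i]+[x0,y0],.168))
k=(g[150:235,280:360]<45).astype(np.uint8);print("dark handle/guard px",cv2.countNonZero(k), "before",cv2.countNonZero((cv2.cvtColor(a,cv2.COLOR_BGR2GRAY)[150:235,280:360]<45).astype(np.uint8)))
t=ctrl.get_image("top")[:,:,::-1];cv2.imwrite("pics/top3.png",t);g=cv2.cvtColor(t,cv2.COLOR_BGR2GRAY)
for r in range(148,172): print(' '.join('%3d'%v for v in g[r,340:364]))
```

```text
16.45 [0.4879 0.2597 0.2374] F tool [-0.5  0.6  0.5] M tool [ 0.01 -0.05  0.04] j [-0.26  0.12 -0.3   1.69  0.04  1.32 -0.51]
expected top px [315.55523168 217.27738051]
[  0   0  44  44 621] [310.66505636 223.50080515] at .168: [0.48338281 0.25259582 0.168     ]
[ 11  11  25  24 575] [316.37565217 217.58086957] at .168: [0.48765813 0.25777937 0.168     ]
dark handle/guard px 1250 before 1233
107 107 108 108 109 108 109 110 109 107 109 109 110 111 111 112 112 109 109 111 112 111 110 111
107 107 106 108 108 108 107 109 108 110 108 110 108 111 110 110 109 109 111 111 112 110 112 112
108 107 108 108 108 107 107 103  91  86  88  81  85  87 102 107 109 110 109 110 109 111 110 109
108 108 109 110 109 106  89  76  61  58  60  48  53  55  72  89 107 104 109 107 110 109 108 111
109 107 108 106 104  87  63  48  54  64  75  64  60  53  48  58  82  94 109 109 108 108 107 109
107 107 105 105  86  59  53  62  84  94  87  93  91  83  55  50  48  68  96 111 110 107 109 110
107 107 109 100  58  55  73  95 104 104  73  76  87 106  87  52  50  50  77 112 109 110 110 111
109 109 105  89  51  65 101 112 
[... 899 characters left out ...]
  71  68  71  71  70  72  71
109 118 117 111 111 110 102 103  97  94  93  85  77  80  71  69  71  71  70  70  72  70  70  70
104 109 108  95 103 103 110 114 113 111 111 109 104 105  91  71  72  69  66  69  66  70  73  72
102 104 102  94 100  94  99 100  91  93  99 104 108  93  89  71  73  70  68  68  70  69  70  68
 95  98 100 101 100 100 101  99  89  88  91  90  87  67  59  62  67  69  71  75  72  71  69  65
 76  76  82  85  92  97  94  86  84  85  82  78  68  65  58  61  62  65  66  68  62  65  68  70
 82  82  85  83  81  75  67  53  59  60  62  66  63  66  67  67  65  66  64  60  59  61  62  65
 83  88  89  86  82  79  71  55  57  57  54  56  58  52  60  65  64  66  66  66  64  66  65  62
```

The driver's top is back at (0.488, 0.258), as before pickup, and the cover is unchanged and locked. Handing in.

```bash
python3 -c "
from bench import ctrl
print(ctrl.close_job())"
```

```text
the job is handed in; nothing more can be done
None
```

The job is handed in at about 16.5 s of the 58 s allowed: the cover is pressed shut, the latch is turned clockwise to its stop, the flat screwdriver is back in its rack hole, and I touched nothing else.

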